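# Close up a specimen drawer

### The arm

A 6-joint arm with a two-finger parallel gripper is mounted at the origin on a cart in front of the work surface, level with it; the furniture and walls round the work are solid. World frame = base frame: x ahead of the robot, y to its left, z up, the work surface at z = 0. Lengths are in m, angles in rad, forces in N, time in s.
With the tool pointing down it reaches from about 0.3 to 0.95 m from the base axis. Payload 3.1 kg.
Tool frame: the origin (TCP) lies on the centre line of the jaws, within the pads' length; the fingertips stand 19 mm ahead of it and the grasp point (between the pads) is the TCP (arm.tip_extent is the distance from the TCP to the fingertips, in m); z points along the fingers, y is the line along which they close (so a half turn about z gives the same grasp; the last joint's range is limited). The gripper opens to 85 mm and grips with 20 to 120 N. Pads are 22 mm wide; open, the fingers measure 114 mm over their backs; the gripper's body (76 mm by 85 mm) begins 54 mm behind the grasp point. The pads swing forward as they close: fully open they stand 13 mm farther back than shut.
Start: joints at [1.096, 0.308, 1.634, -0, 1.2, -0.07], TCP at [0.246, 0.574, 0.25] pointing down, gripper open.
Joint ranges: [-3.06, 3.06], [-0.79, 1.96], [0.05, 2.63], [-1.19, 4.34], [0.05, 2.64], [-2.94, 2.94]. Speed limits (rad/s): [2.79, 2.79, 3.14, 3.14, 3.14, 3.14].

### API

Orientations are given as a rotation vector (axis times angle).
In Python, from bench import arm gives the robot as it stands. Calls block until the motion is done:
- arm.move_to(position, orientation): joint-space move of the TCP to a pose.
- arm.servo_line(position, attitude=None, speed=0.15, f_stop=None): straight line of the TCP; attitude=None keeps the orientation; speed is the mean speed in m/s. With f_stop (N) it stops when the force on the tool has changed by that much, and returns True; else False.
- arm.move_j(angles): joint-space move.
- arm.set_gripper(opening): finger opening in m; the grip force is fixed at half the most; returns when the fingers have stopped.
- arm.sleep(seconds).
- arm.ik(position, orientation): joint angles nearest the present ones, or None.
- arm.get_image(name): name is "scene" or "top" or "wrist"; returns a dict with "pixels" (384x512x3 uint8, red, green, blue), "intrinsics" (3x3 intrinsics, pixels), "distortion" ([k1, k2, p1, p2, k3] as OpenCV has them; the pictures are not rectified), "rvec" (rotation vector, rad) and "tvec" (3), from world to camera coordinates, as OpenCV has them; the wrist camera has in their place "mount" (4x4, takes a point from camera to tool coordinates, whose origin is the TCP and whose axes are the flange's). Camera axes: x right, y down, z forward; pixel columns grow to the right and rows downward; lengths in m; the calibration is good to about 2 mm. A picture is of the moment at which its call begins: read the wrist's pose just before it. There is no depth.
A pose or a line that the arm cannot do raises arm.Unreachable and nothing moves.
- arm.job_done(): hands the job in; it is judged then, once.
Trained networks look in the newest picture that a camera, given by its name, has taken for a name from the list of things; names that differ only in an ending like _2 or _b are one class to them, and where a whole thing is asked for, a point or a joint stands for the part that bears it (a point fixed in the world has none). Each returns a list of dicts, best first, with "p" (0 to 1); they miss things now and then, are a little off and sometimes report something else, mostly with a low value. They report only what shows in the picture. A call takes as long as a camera call.
- arm.look_for(camera, thing): "point" ([x, y, z] in m, in world coordinates, good to about 4 mm: the middle of the surface that is visible of it).
Readings, each from a call of its own:
- arm.current_time_s(): time.
- arm.current_qpos(): joint angles.
- arm.current_qd(): joint speeds.
- arm.current_effort(): joint torques, N m.
- arm.current_ee_pos(): TCP position.
- arm.current_ee_rot(): TCP orientation.
- arm.current_contact_force(): force on the tool from outside, world axes, zero at the start.
- arm.current_ft_torque(): the same for the moment, N m.
- arm.current_opening(): finger opening in m.
- arm.current_gripper_force(): force on a finger pad.
Only numpy, scipy, OpenCV 4.12 (cv2) and the standard library are available. Lean on these libraries where they do the work, as an engineer would, in place of code of your own. Each camera call takes 0.05 s, during which the arm holds its last target. There are 200 camera calls.

### The job

Close up the wooden insect drawer: stand the small white mesh-topped desiccant box upright in the empty bay at the drawer's open end, then slide the glass-topped cover, which lies askew on the rim, home until it drops into its rebate all round and lies level. Push the cover along by its wooden edges without lifting it off the drawer, and do not shift the drawer or knock the brown-lidded jar or the squeeze bottle about.

Things in the scene. Friction and masses are not known exactly. Their poses are not given: they have to be found in the camera images.
- drawer: Open-topped pale wooden insect drawer with a brass pull on its -x face, 150 mm (its x) by 230 mm (its y) outside, loose on the bench, 1.8 kg. Origin: centre of its underside; z up. Pinned beetles (tops 45 mm above the origin) fill its inside for y > -32 mm; a cardboard strip 34 mm high stands at y = -33 mm; beyond it (y -99 to -35 mm) is the empty bay.
- seat (a point): Where the closed cover's origin belongs: middle of the drawer's mouth, 58 mm above the drawer's origin, drawer axes. The wall is 16 mm thick: its inner 12 mm is a level ledge at this height, its outer 4 mm a round-topped lip 6 mm higher (64 mm above the origin). Inside the lip the rebate is 142 x 222 mm; a cover end that is in line dips between the long lips, which then guide it.
- bay (a point): Centre of the foam floor of the empty bay, which is 118 mm (drawer x) by 64 mm (drawer y); it lies at [0, -67, 14] mm in the drawer's frame.
- cover: Loose glass-topped cover: dark wooden frame 137 mm (its x) by 217 mm (its y), 16 mm thick, about 0.28 kg, round a thick clear plate flush with the flat underside; lower outer edge rounded 3 mm. Origin: centre of its underside. It has 2.5 mm play in the rebate on each side; closed, its origin is at the seat, its axes parallel to the drawer's, its top 10 mm above the lip.
- tail (a point): Middle of the cover's +y end face, [0, 108.5, 8] mm in the cover's frame. At the start this end overhangs the drawer's +y end: the cover lies flat on the lip, turned 0.06 to 0.2 rad clockwise (from above), slid 72 to 86 mm towards the drawer's +y and 20 to 34 mm towards its -x, so the bay is open. Pushed sideways near its -y end it turns about a point 33 mm tailward of its middle.
- mesh_box: Small white closed box with a mesh window in its top, 38 x 38 x 38 mm (the foot is 34 x 34 mm up to 19 mm height), about 40 g, holding desiccant. Origin: centre of its underside; z up.
- brown_jar: Glass jar with a brown lid, 68 mm diameter, 82 mm tall; bystander. Origin: centre of its underside.
- squeeze: Pale translucent squeeze bottle, 45 mm diameter, 117 mm tall; bystander. Origin: centre of its underside.

How it is judged:
On the way, in this order (a step that is already met when the one before it is completed fails the run):
1. the mesh box stands upright in the bay, let go, while the cover is still open (z of mesh_box in the frame of drawer between 0.01 and 0.018 m and x of mesh_box in the frame of drawer between -0.06 and 0.06 m and y of mesh_box in the frame of drawer between -0.1 and -0.035 m and angle between mesh_box's own z axis and vertical below 0.1 rad and contact force between mesh_box and the fingers below 0.05 N and y of cover in the frame of drawer above 0.03 m), for 0.2 s.
2. the cover has dropped into the rebate and lies level (z of cover in the frame of drawer below 0.0595 m and angle between cover's own z axis and vertical below 0.015 rad), for 0.2 s.
At the end, for the whole second after the job is handed in: The mesh box stands upright (within 0.1 rad) on the floor of the bay; the cover lies in the rebate, its underside within 1.5 mm of the ledge, level within 0.015 rad, centred within 6 mm; both are at rest (all of step 2 and z of mesh_box in the frame of drawer between 0.01 and 0.018 m and x of mesh_box in the frame of drawer between -0.06 and 0.06 m and y of mesh_box in the frame of drawer between -0.1 and -0.035 m and angle between mesh_box's own z axis and vertical below 0.1 rad and z of cover in the frame of drawer above 0.0565 m and horizontal distance between cover and drawer below 0.006 m and angle between the y axis of cover and the y axis of drawer, either way round below 0.06 rad and linear speed of each of cover, mesh_box below 0.02 m/s); the robot touches nothing.
It fails at once if the cover is lifted off the drawer (15 mm above the lip), or falls from it (z of cover in the frame of drawer above 0.079 m or z of cover in the frame of drawer below 0.045 m).
It fails at once if the drawer is shifted more than 30 mm (distance of drawer from where it was at the start of the episode above 0.03 m).
It fails at once if the brown jar or the squeeze bottle is shifted more than 25 mm or knocked over (distance of any of brown_jar, squeeze from where it was at the start of the episode above 0.025 m or angle between any of brown_jar, squeeze's own z axis and vertical above 0.4 rad).
It also fails if it takes over 72 s, if anything falls off the work surface, if the arm or the gripper's body presses on something with over 40 N, if the wrist force passes 120 N, or if a joint passes its speed limit or range.

## Working session

There is one attempt and no reset: what is moved stays moved. The work goes in short steps, each a Python script; the robot and the scene stay as the last script left them, time stands still between calls to the robot, and variables do not carry over. Pictures are saved under pics/ and viewed, at most 10 in all, crops included, and the job is handed in when it is done.

```bash
ls; mkdir -p pics
python3 - <<'E'
from bench import arm
import cv2
for c in ("top","scene"):
    im=arm.get_image(c); cv2.imwrite(f"pics/{c}0.png",im["pixels"][:,:,::-1])
    print(c,im["intrinsics"].tolist(),im["distortion"],im["rvec"],im["tvec"])
    for t in ("drawer","cover","tail","bay","mesh_box","brown_jar","squeeze"):
        try: print(t,[(d["point"],d["p"]) for d in arm.look_for(c,t)[:2]])
        except Exception as e: print(t,e)
print(arm.current_time_s(),arm.current_ee_pos(),arm.current_ee_rot())
E
```

```text
bench.py
pics
top [[453.35542976336006, 0.0, 255.14867941430145], [0.0, 453.35542976336006, 191.05277814562848], [0.0, 0.0, 1.0]] [-0.03735995  0.          0.          0.          0.        ] [ 2.18614159 -2.03791653  0.21139342] [0.11703317 0.52010319 1.08335883]
drawer [([0.5583, -0.0388, 0.038], 0.56)]
cover [([0.5018, 0.1076, 0.0794], 0.8)]
tail [([0.504, 0.108, 0.0781], 0.56)]
bay [([0.5605, -0.0432, 0.039], 0.8)]
mesh_box [([0.5083, 0.346, 0.0362], 0.56)]
brown_jar [([0.4001, 0.3374, 0.0794], 0.74)]
squeeze [([0.6, 0.3302, 0.0912], 0.6)]
scene [[393.40840740999636, 0.0, 252.97889587181731], [0.0, 393.40840740999636, 186.3475402101708], [0.0, 0.0, 1.0]] [0.02172453 0.         0.         0.         0.        ] [ 2.28596178 -0.68439933  0.30714455] [-0.31881216  0.34843518  0.67291971]
drawer [([0.539, -0.0276, 0.0332], 0.61)]
cover [([0.5008, 0.092, 0.0773], 0.86)]
tail [([0.5022, 0.0906, 0.0821], 0.82)]
bay [([0.5359, -0.0312, 0.038], 0.76)]
mesh_box [([0.5039, 0.3328, 0.0325], 0.51)]
brown_jar [([0.3961, 0.3256, 0.0614], 0.62)]
squeeze [([0.5987, 0.3285, 0.0681], 0.94)]
0.8 [0.24616105 0.57449925 0.2503029 ] [6.31508531e-01 3.07746486e+00 6.65872085e-05]
```

View pics/top0.png

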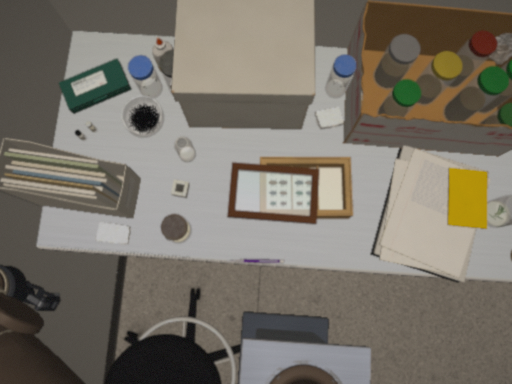

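View pics/scene0.png

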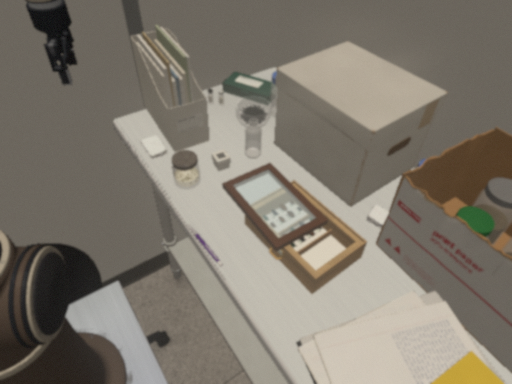

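```bash
cat > h.py <<'E'
from bench import arm
import numpy as np, cv2
from scipy.spatial.transform import Rotation as R
def down(yaw):  # tool y axis (closing) at angle yaw+90deg... x axis at yaw
    return (R.from_euler('z',yaw)*R.from_rotvec([np.pi,0,0])).as_rotvec()
def snap(name,f=None):
    """returns (img,K,D,rvec,tvec) world->camera"""
    p,r=arm.current_ee_pos(),arm.current_ee_rot()
    im=arm.get_image(name)
    if name=="wrist":
        T=np.eye(4);T[:3,:3]=R.from_rotvec(r).as_matrix();T[:3,3]=p
        M=np.linalg.inv(T@np.array(im["mount"]))
        rv,tv=R.from_matrix(M[:3,:3]).as_rotvec(),M[:3,3]
    else: rv,tv=im["rvec"],im["tvec"]
    if f: cv2.imwrite(f,im["pixels"][:,:,::-1])
    return im["pixels"],im["intrinsics"],im["distortion"],np.array(rv),np.array(tv)
def toworld(uv,z,cam):
    _,K,D,rv,tv=cam
    n=cv2.undistortPoints(np.array(uv,float).reshape(-1,1,2),np.array(K),np.array(D)).reshape(-1,2)
    Rm=R.from_rotvec(rv).as_matrix(); C=-Rm.T@tv
    d=np.c_[n,np.ones(len(n))]@Rm
    return C+d*((z-C[2])/d[:,2])[:,None]
def proj(P,cam):
    return cv2.projectPoints(np.array(P,float).reshape(-1,1,3),cam[3],cam[4],np.array(cam[1]),np.array(cam[2]))[0].reshape(-1,2)
E
python3 - <<'E'
from h import *
import pickle
print(arm.tip_extent, np.round(arm.get_image("wrist")["mount"],3).tolist(), arm.get_image("wrist")["intrinsics"])
print(R.from_rotvec(arm.current_ee_rot()).as_matrix().round(2).tolist())
arm.move_to([0.47,0.34,0.32],down(np.pi)); c=snap("wrist","pics/w1.png"); pickle.dump(c,open("w1.pkl","wb"))
for t in ("mesh_box","brown_jar","squeeze"): print(t,[(d["point"],d["p"]) for d in arm.look_for("wrist",t)[:2]])
arm.move_to([0.45,0.03,0.42],down(np.pi)); c=snap("wrist","pics/w2.png"); pickle.dump(c,open("w2.pkl","wb"))
for t in ("drawer","cover","bay"): print(t,[(d["point"],d["p"]) for d in arm.look_for("wrist",t)[:2]])
print(arm.current_time_s(),arm.current_qpos())
E
```

```text
0.019 [[0.001, -0.945, -0.327, 0.086], [1.0, 0.001, -0.0, -0.001], [0.001, -0.327, 0.945, -0.124], [0.0, 0.0, 0.0, 1.0]] [[264.82056855   0.         255.65768221]
 [  0.         264.82056855 188.94829594]
 [  0.           0.           1.        ]]
[[-0.92, 0.39, 0.0], [0.39, 0.92, 0.0], [-0.0, 0.0, -1.0]]
mesh_box [([0.5088, 0.3481, 0.0374], 0.93)]
brown_jar [([0.4037, 0.3396, 0.0818], 0.74)]
squeeze [([0.5944, 0.3429, 0.0843], 0.73)]
drawer [([0.5552, -0.0378, 0.0447], 0.87)]
cover [([0.5007, 0.1109, 0.0793], 0.83), ([0.5575, -0.0341, 0.0482], 0.42)]
bay [([0.5553, -0.0385, 0.0488], 0.84)]
3.8 [-2.82105971e-02 -1.52762413e-01  1.79285693e+00  2.40358656e-04
  1.50262445e+00 -1.60068621e+00]
```

View pics/w1.png

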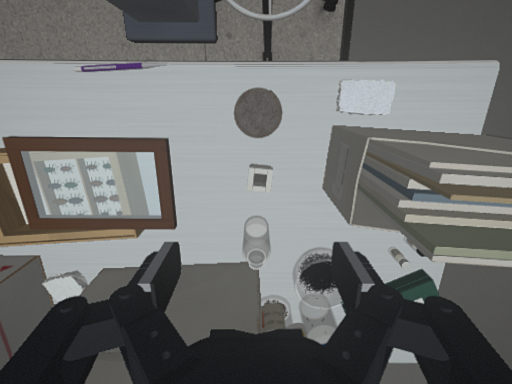

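View pics/w2.png

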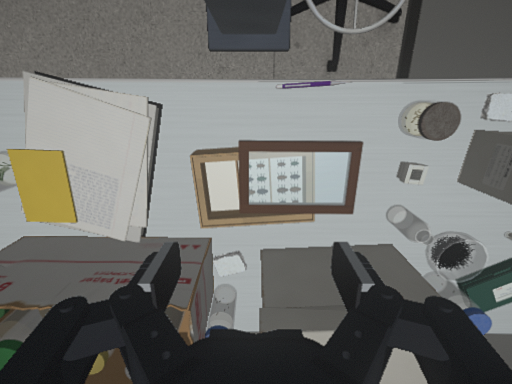

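Run:
```python
from h import *
import pickle
arm.move_to([0.45,0.03,0.30],down(0)); c=snap("wrist","pics/w3.png"); pickle.dump(c,open("w3.pkl","wb"))
im=c[0]; hsv=cv2.cvtColor(im,cv2.COLOR_RGB2HSV)
arm.move_to([0.43,0.343,0.17],down(0)); d=snap("wrist","pics/w4.png"); pickle.dump(d,open("w4.pkl","wb"))
print([(d["point"],d["p"]) for d in arm.look_for("wrist","mesh_box")[:2]])
cv2.imwrite("pics/w34.png",np.hstack([cv2.resize(c[0],(400,300)),cv2.resize(d[0],(400,300))])[:,:,::-1])
k=proj([[.558,-.04,.06],[.5,.1,.08]],c);print(k)
```

```text
[([0.5107, 0.3461, 0.0332], 0.66), ([0.5862, 0.3428, 0.0207], 0.38)]
[[310.75333195  75.75840184]
 [200.13066043 124.28225378]]
```

View pics/w34.png

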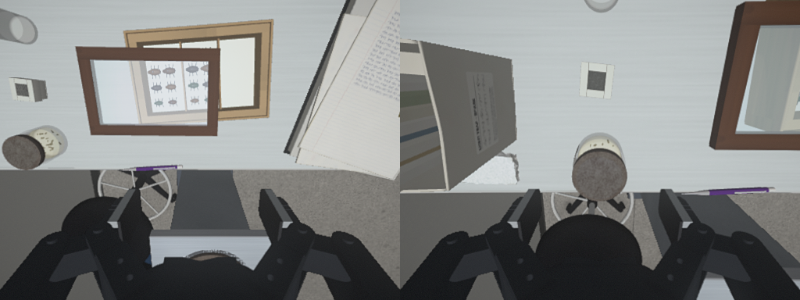

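Run:
```python
from h import *
import pickle
c=pickle.load(open("w3.pkl","rb")); im=c[0]
hsv=cv2.cvtColor(im,cv2.COLOR_RGB2HSV).astype(int)
for uv in [(115,110),(280,90),(342,80),(330,95),(262,40),(170,62)]: print(uv,im[uv[1],uv[0]],hsv[uv[1],uv[0]])
roi=np.zeros(im.shape[:2],bool); roi[10:195,85:365]=1
H,S,V=hsv[...,0],hsv[...,1],hsv[...,2]
cov=roi&((H<13)|(H>172))&(S>90)&(V<140)
tan=roi&(H>=9)&(H<25)&(S>80)&(V>95)
def big(m):
    n,l,s,_=cv2.connectedComponentsWithStats(m.astype(np.uint8)); i=1+s[1:,4].argmax(); return (l==i)
cov=big(cov); cs=max(cv2.findContours(cov.astype(np.uint8),0,cv2.CHAIN_APPROX_NONE)[0],key=len)
P=toworld(cs.reshape(-1,2),.08,c)[:,:2]
print("cover",cv2.minAreaRect((P*1000).astype(np.float32)))
cs=cv2.convexHull(np.argwhere(tan)[:,::-1].astype(np.int32)).reshape(-1,2)
P=toworld(cs,.062,c)[:,:2]
print("drawer",cv2.minAreaRect((P*1000).astype(np.float32)),(P*1000).round().tolist())
o=im.copy(); o[cov]=[255,0,0]; o[tan]=[0,255,0]
# box
d=pickle.load(open("w4.pkl","rb")); im=d[0]
a=cv2.resize(o[0:220,60:400],(510,330)); 
g=cv2.resize(im[60:145,210:290],(290,330),interpolation=cv2.INTER_NEAREST)
cv2.imwrite("pics/seg.png",np.hstack([a,g])[:,:,::-1])
```

```text
(115, 110) [95 75 66] [ 9 78 95]
(280, 90) [92 72 62] [10 83 92]
(342, 80) [167 145 115] [ 17  79 167]
(330, 95) [93 84 71] [18 60 93]
(262, 40) [157 138 109] [ 18  78 157]
(170, 62) [87 68 60] [ 9 79 87]
cover ((571.207275390625, 106.32620239257812), (0.0009729117155075073, 12.906936645507812), 0.2790733873844147)
drawer ((515.2589721679688, 68.98123168945312), (174.21771240234375, 313.4228820800781), 4.070300579071045) [[607.0, -82.0], [487.0, -89.0], [465.0, -90.0], [433.0, 4.0], [433.0, 56.0], [440.0, 204.0], [441.0, 217.0], [450.0, 221.0], [458.0, 222.0], [466.0, 222.0], [506.0, 220.0], [556.0, 214.0], [597.0, 146.0], [598.0, 133.0], [613.0, -75.0], [613.0, -80.0], [612.0, -81.0]]
```

View pics/seg.png

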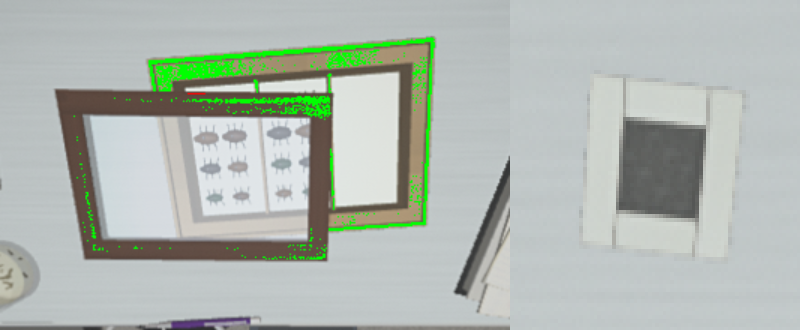

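```bash
cat > seg.py <<'E'
from h import *
import pickle
def fit(c):
    im=c[0]; H,S,V=[a[...,0] for a in np.split(cv2.cvtColor(im,cv2.COLOR_RGB2HSV).astype(int),3,2)]
    roi=np.zeros(im.shape[:2],bool); roi[10:195,85:365]=1
    k=np.ones((3,3),np.uint8)
    big=lambda m:(lambda r:r[1]==1+r[2][1:,4].argmax())(cv2.connectedComponentsWithStats(m.astype(np.uint8)))
    cov=big(roi&(H<15)&(S>58)&(V<112)); tan=big(cv2.morphologyEx((roi&(H>=13)&(H<25)&(S>58)&(V>125)).astype(np.uint8),cv2.MORPH_CLOSE,k))
    W=lambda m,z:(1000*toworld(np.argwhere(m)[:,::-1],z,c)[:,:2]).astype(np.float32)
    return cv2.minAreaRect(W(cov,.08)),W(tan,.062),cov,tan
if __name__=="__main__":
    c=pickle.load(open("w3.pkl","rb"))
    r,T,cov,tan=fit(c); print("cover",r)
    h=cv2.convexHull(T).reshape(-1,2); print(h.round(1).tolist(), cv2.minAreaRect(T))
    d=pickle.load(open("w4.pkl","rb"))
    q=toworld([(234,79),(274.8,83.2),(269.9,126.2),(230.1,122.6)],.038,d)*1000
    print("box",q.round(1).tolist(),q.mean(0),np.linalg.norm(np.diff(q,axis=0),axis=1))
    print("win",cv2.minAreaRect((1000*toworld(np.argwhere((d[0][60:145,210:290].max(2)<120))[:,::-1]+[210,60],.038,d)[:,:2]).astype(np.float32)))
E
python3 seg.py
```

```text
cover ((505.1046447753906, 107.20744323730469), (217.1153564453125, 136.17076110839844), 89.49703216552734)
[[612.7999877929688, -71.4000015258789], [598.0, 143.60000610351562], [596.9000244140625, 147.39999389648438], [595.7999877929688, 147.5], [575.2999877929688, 146.39999389648438], [459.79998779296875, -2.700000047683716], [459.79998779296875, -20.700000762939453], [464.0, -82.30000305175781], [465.29998779296875, -90.4000015258789], [477.6000061035156, -90.4000015258789], [600.4000244140625, -82.4000015258789], [601.4000244140625, -82.30000305175781], [602.5, -82.0999984741211], [603.5, -82.0], [604.5999755859375, -81.9000015258789], [605.5999755859375, -81.80000305175781], [606.5999755859375, -81.5999984741211], [607.7000122070312, -81.5], [608.7000122070312, -81.4000015258789], [609.7000122070312, -81.19999694824219], [610.7999877929688, -81.0999984741211], [611.7999877929688, -81.0], [612.7999877929688, -80.9000015258789], [612.7999877929688, -79.69999694824219], [612.7999877929688, -78.5], [612.7999877929688, -77.30000305175781], [612.7999877929688, -76.0999984741211], [612.7999877929688, -75.0], [612.7999877929688, -73.80000305175781], [612.7999877929688, -72.5999984741211]] ((531.3071899414062, 28.195831298828125), (149.29261779785156, 229.98382568359375), 3.861741542816162)
box [[528.5, 361.6, 38.0], [525.1, 325.0, 38.0], [487.3, 328.7, 38.0], [490.6, 366.3, 38.0]] [507.88776438 345.3752567   38.        ] [36.80009654 37.94375175 37.77865526]
win ((508.0217590332031, 346.40374755859375), (20.48863410949707, 20.120615005493164), 84.1628646850586)
```

```bash
cat >> h.py <<'E'
DC=np.array([.5313,.0282]); DY=0.0674
def dw(x,y,z):  # drawer frame (mm) -> world m
    c,s=np.cos(DY),np.sin(DY); return [DC[0]+(c*x-s*y)/1000,DC[1]+(s*x+c*y)/1000,z/1000]
E
python3 - <<'E'
from h import *
bx=[.508,.346]
arm.move_to([*bx,.16],down(np.pi-.096))
print(arm.servo_line([*bx,.028],f_stop=6,speed=.1),arm.current_ee_pos())
arm.set_gripper(0.0); print(arm.current_opening(),arm.current_gripper_force(),arm.tip_extent)
arm.servo_line([*bx,.20],speed=.2)
snap("wrist","pics/w5.png")
a=down(np.pi/2+DY)
arm.move_to(dw(0,-67,200),a); print(arm.current_qpos(),arm.current_time_s(),arm.current_opening())
print(arm.servo_line(dw(0,-67,43.5),speed=.1,f_stop=6),arm.current_ee_pos(),arm.current_contact_force())
print(dw(0,-67,43.5))
E
```

```text
False [0.50870868 0.34639718 0.02886288]
0.03755840450693377 61.846430003643036 0.019
[-1.51799404e-01  1.96097158e-01  1.88449250e+00  5.93837294e-04
  1.06108599e+00 -2.20705005e-01] 14.9667 0.03789428753269291
False [ 0.53646566 -0.03873049  0.04418775] [ 0.04588535  0.54522854 -0.75165308]
[np.float64(0.5358123817439069), np.float64(-0.03864787514197632), 0.0435]
```

Run:
```python
from h import *
import pickle
arm.servo_line(dw(0,-67,42.2),speed=.03,f_stop=3)
arm.set_gripper(0.056)
arm.servo_line(dw(0,-67,150),speed=.2)
print(arm.current_time_s())
arm.move_to([0.45,0.03,0.30],down(0)); c=snap("wrist","pics/w6.png"); pickle.dump(c,open("w6.pkl","wb"))
from seg import fit
r,T,_,_=fit(c); print(r,cv2.minAreaRect(T),arm.current_time_s())
```

```text
17.9417
((505.06097412109375, 107.25975799560547), (216.9201202392578, 136.44268798828125), 89.97500610351562) ((531.1702270507812, 27.94249725341797), (149.2926025390625, 229.71249389648438), 3.971560478210449) 19.5417
```

View pics/w6.png

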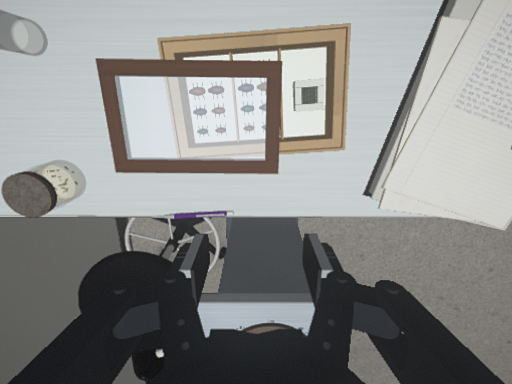

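Run:
```python
from h import *
import pickle
arm.set_gripper(.085)
arm.move_to([.5,.28,.07],down(np.pi/2))
print(arm.servo_line([.5,.28,.003],speed=.04,f_stop=4)); z=arm.current_ee_pos()[2]; print("tip",z,arm.current_opening(),arm.current_time_s())
arm.servo_line([.5,.28,.13],speed=.25)
if .004<z<.03:
    open("tip","w").write(str(z))
    Z=68+z*1000
    arm.move_to(dw(-118,106,150),down(np.pi+DY))
    arm.servo_line(dw(-118,106,Z),speed=.15)
    f0=arm.current_contact_force()
    print(arm.servo_line(dw(-80,106,Z),speed=.04,f_stop=10),arm.current_ee_pos(),dw(-80,106,Z),arm.current_contact_force()-f0,arm.current_time_s())
    c=snap("wrist","pics/w7.png")
```

```text
True
tip 0.006040619428076459 0.0850248424533949 22.6833
False [0.44491737 0.12871545 0.07417302] [np.float64(0.44434264960877257), np.float64(0.1285714063512976), np.float64(0.07404061942807645)] [-0.15675403 -0.89707274  0.21314382] 26.7333
```

View pics/w7.png

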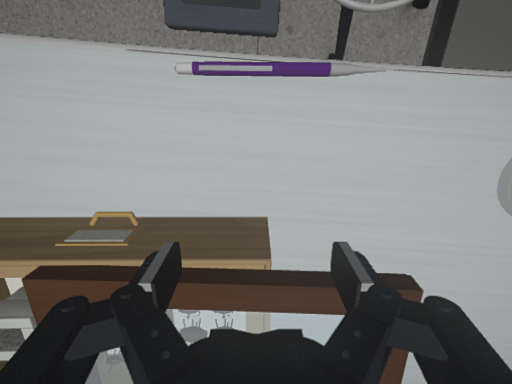

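Run:
```python
from h import *
import pickle
p=arm.current_ee_pos()
arm.servo_line(dw(-105,106,p[2]*1000),speed=.2); arm.servo_line(dw(-105,106,150),speed=.25)
arm.move_to([0.45,0.03,0.30],down(0)); c=snap("wrist","pics/w8.png"); pickle.dump(c,open("w8.pkl","wb"))
from seg import fit
r,T,_,_=fit(c); print(r,cv2.minAreaRect(T),arm.current_time_s())
cc=np.array(r[0])/1000-DC; s,k=np.sin(DY),np.cos(DY); print("cover in drawer",k*cc[0]+s*cc[1],-s*cc[0]+k*cc[1])
```

```text
((524.1171875, 113.44856262207031), (136.71395874023438, 217.70693969726562), 3.9611690044403076) ((531.08203125, 28.006622314453125), (149.3885498046875, 229.80430603027344), 3.9459125995635986) 30.0833
cover in drawer -0.0014250999328073192 0.08553875913713452
```

View pics/w8.png

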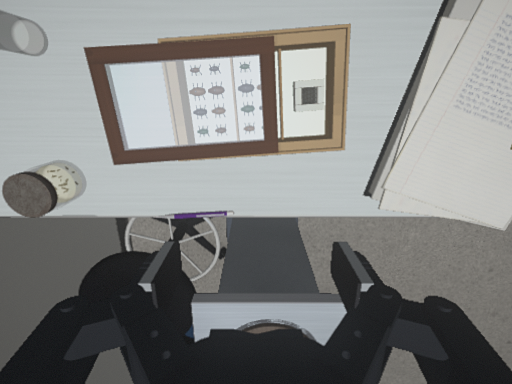

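```bash
sed -i 's/DC=.*/DC=np.array([.5311,.0280]); DY=0.0686/' h.py
python3 - <<'E'
from h import *
import pickle
Z=67+float(open("tip").read())*1000
a=down(np.pi/2+DY)
arm.move_to(dw(-1,222,140),a); arm.servo_line(dw(-1,222,Z),speed=.15)
f0=arm.current_contact_force()
print(arm.servo_line(dw(0,122,Z),speed=.05,f_stop=12),arm.current_ee_pos(),dw(0,122,Z),arm.current_contact_force()-f0)
snap("wrist","pics/w9.png")
print(arm.servo_line(dw(0,119,Z),speed=.02,f_stop=12),arm.current_ee_pos(),arm.current_contact_force()-f0,arm.current_time_s())
p=arm.current_ee_pos()
arm.servo_line(dw(0,140,Z),speed=.2); arm.servo_line(dw(0,140,150),speed=.25)
arm.move_to([0.45,0.03,0.30],down(0)); c=snap("wrist","pics/w10.png"); pickle.dump(c,open("w10.pkl","wb"))
from seg import fit
r,T,_,_=fit(c); print(r,cv2.minAreaRect(T),arm.current_time_s())
cc=np.array(r[0])/1000-DC; s,k=np.sin(DY),np.cos(DY); print("cover in drawer",k*cc[0]+s*cc[1],-s*cc[0]+k*cc[1])
E
```

```text
False [0.52279017 0.14988774 0.07311885] [np.float64(0.5227373626423717), np.float64(0.1497130489981448), 0.07304061942807645] [ 0.64082697  0.63977738 -0.63959504]
False [0.52302333 0.14664014 0.07309355] [0.31097881 0.79150128 0.0790973 ] 34.3167
((530.9674682617188, 27.462120056152344), (135.1824493408203, 213.5005645751953), 3.9486124515533447) ((531.1145629882812, 28.145584106445312), (149.3741912841797, 229.9525146484375), 3.9654977321624756) 36.3333
cover in drawer -0.00016908964645559493 -0.0005275302712707098
```

View pics/w10.png

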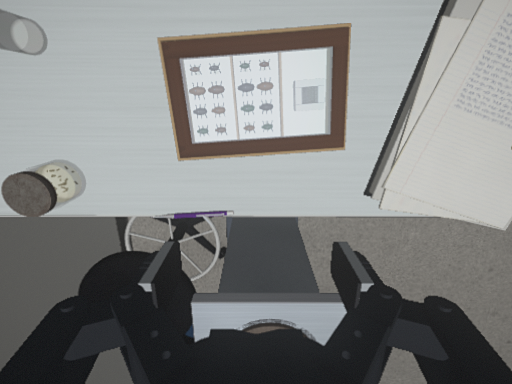

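```bash
python3 -c "
from bench import arm
print(arm.job_done())"
```

```text
the job is handed in; nothing more can be done
None
```

I handed the job in at about 36 s of the 72 s allowed; the hand-in call returned no verdict. The last picture shows the mesh box standing in the bay, the cover dropped into its rebate within about 1 mm of centre, and the drawer unmoved.

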